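# Load the cell tester and hold its contact frame down

## Robot

A 6-joint arm with a two-finger parallel gripper is mounted at the origin on the work surface. World frame = base frame: x ahead of the robot, y to its left, z up, the work surface at z = 0. Lengths are in m, angles in rad, forces in N, time in s.
With the tool pointing down it reaches from about 0.3 to 0.775 m from the base axis. Payload 14.6 kg.
Tool frame: the origin (TCP) lies midway between the tips of the shut fingers; the grasp point (between the pads) lies 19 mm behind it (tcp_to_grasp is the distance from the TCP to the grasp point, in m); z points along the fingers, y is the line along which they close (so a half turn about z gives the same grasp; the last joint's range is limited). The gripper opens to 94 mm and grips with 3 to 60 N. Pads are 16 mm wide; open, the fingers measure 119 mm over their backs; the gripper's body (75 mm by 177 mm) begins 78 mm behind the grasp point.
Start: joints at [1.178, 0.3, 1.521, -0, 1.321, -0.067], TCP at [0.176, 0.521, 0.205] pointing down, gripper open.
Joint ranges: [-3.03, 3.03], [-0.79, 2.21], [0.23, 2.52], [-1.04, 4.18], [0, 3.07], [-2.55, 2.55]. Speed limits (rad/s): [2.22, 2.22, 2.57, 3.14, 3.14, 3.14].

## Interface

Orientations are given as [roll, pitch, yaw] about the fixed x, y, z axes, in that order (R = Rz(yaw) Ry(pitch) Rx(roll)).
In Python, from station import * gives the robot as it stands.
- The arm moves only by the tool send_rows, never from a script. Its argument "motion" is a list of rows, each a list of 3 entries, a list of its own where there are three numbers: the shift along the tool's x, y, z in units of 0.03 m (1.0 is 0.03 m), then the turn, a rotation vector about the tool's x, y, z in units of 0.12 rad (1.0 is 0.12 rad), then the opening, from -1 (shut) to 1 (fully open). In form: [[[x, y, z], [rx, ry, rz], grip], ...]. A call has 1 to 12 rows; each row shifts and turns the commanded pose from where the row before left it, along the tool's axes as they then stand; what a row does not reach is not made up. A row lasts 1/10 s, in which the tool goes at most 50 mm and 8.59 degrees, less where a joint would pass 70% of its speed; a pose out of reach is approached as far as the arm can. A call with a number of a shift or a turn outside -1 to 1 is refused whole. A call with a gripper value outside its range is refused whole. The fingers move at their own pace and stop on an object; "squeeze" is the grip in N (left out, the last holds). Time passes only in rows, so rows that do not move let the fingers close. It gives the time, the measured TCP pose, the force, the opening and the grip force at its end, in the units of the state.
- get_obs(): the state, without advancing time (a new reading comes with each control period).
- camera(name): name is "scene" or "top" or "wrist"; returns a dict with "pixels" (400x640x3 uint8, red, green, blue), "depth" (400x640 float32, m along the optical axis (not along the pixel's ray), 0 where there is no reading), "fx", "fy", "cx", "cy" (pixels), "dist" ([k1, k2, p1, p2, k3] as OpenCV has them; the pictures are not rectified), "rvec" (rotation vector, rad) and "tvec" (3), from world to camera coordinates, as OpenCV has them. Camera axes: x right, y down, z forward; pixel columns grow to the right and rows downward; lengths in m; the calibration is good to about 2 mm. A picture is of the moment at which its call begins.
- hand_in(): hands the job in; it is judged then, once.
The state is a dict: "time_s": time; "qpos": joint angles; "joint_vel": joint speeds; "tau": joint torques, N m; "ee_pos": TCP position; "eef_rot": TCP orientation; "force": force on the tool from outside, world axes, zero at the start; "moment": the same for the moment, N m; "grip_width": finger opening in m; "grip_force": force on a finger pad.
Only numpy, scipy, OpenCV 4.12 (cv2) and the standard library are available. Lean on these libraries where they do the work, as an engineer would, in place of code of your own. Each camera call takes 0.05 s, during which the arm holds its last target. There are 200 camera calls.

## Task

Two slim cells still stand in the shallow black tray: put them upright, without dropping them, into the two empty pockets of the four-channel cell tester, one cell to a pocket, and leave the fat cells, the two cells already loaded and the rest of the bench as they are. Then take the tester's spring-loaded contact frame by its handle, bring it over and fully down on its stops so that the probes press on all four cells, and keep it down there: the job finishes with you still holding the handle down, because the frame springs open when let go.

Things in the scene. Friction and masses are not known exactly. Their poses are not given: they have to be found in the camera images.
- tester: Cell tester, fixed: base 245 x 215 mm, 15 mm thick; four black pockets in a row at 34 mm pitch; housing 80 mm high (x 112 to 188 mm); hinge cheeks 112 mm high (x 68 to 102, y +-92 to 100); stop posts 92 mm high, 14 mm thick (x -46, y +-82). Origin on the bench under the middle of the pocket row; x points from the handle side to the hinge side, away from the robot, y along the row, z up.
- floor_a (a point): First empty pocket: the middle of its floor, on which the cell stands, 20 mm above the bench. The pocket is square, 25 mm inside and 33.5 mm outside, walls parallel to the tester's x and y, 38 mm deep (wall tops 58 mm above the bench). Its place in the row of four varies; axes as the tester's.
- floor_b (a point): Second empty pocket: the middle of its floor; same sizes as the first.
- cell_1: Slim round cell to be loaded, 18.5 mm diameter, 65 mm tall (button contact of 9.6 mm diameter on top), grey wrap, about 47 g, standing upright in the tray on its 4 mm floor. Origin at the centre of its underside, z up along the cell.
- cell_2: The other slim cell to be loaded, the same as the first.
- loaded_1: Slim cell of the same size that already stands in one of the other two pockets. Origin at the centre of its underside.
- loaded_2: The other slim cell that is already loaded. Origin at the centre of its underside.
- fat_1: Fat cell, 26 mm diameter, 65 mm tall, grey wrap, about 92 g, standing in the tray, to be left there. Origin at the centre of its underside.
- fat_2: The other fat cell, the same.
- tray: Shallow open black plastic tray fixed to the bench, 85 x 262 mm, rim 18 mm high, walls and floor 4 mm; the four cells stand in a row along its y, about 60 mm apart, in any order. Origin at the centre of its underside, y along its length.
- frame_angle (a joint): Angle (rad) by which the contact frame is pressed: 0 = fully open, where its spring holds it (leaning 10 degrees back past upright, away from the robot); 1.75 = fully down, level, on its stops. No latch. The spring's push at the handle grows from about 2 to 8 N; the probes, which meet the cell tops in the last 0.04 rad, raise it to about 12 N.
- hinge (a point): Middle of the frame's hinge axis, which runs along the tester's y: 85 mm from the tester's origin along its x, 100 mm above the bench.
- handle (a point): Round rubber bar, 14 mm diameter, 156 mm long along the tester's y, between the frame's two side arms (8 x 16 mm). Origin at its middle, 155 mm from the hinge axis. At joint value q it lies 155*cos(1.75-q) mm from the hinge axis against the tester's x and 155*sin(1.75-q) mm above it: 253 mm above the bench when open, 100 mm when down. It can turn in a two-finger grip.
- frame: The contact frame: two aluminium side arms (y +-82 mm) joined by the handle and by a black contact bar, 18 x 156 x 16 mm, 85 mm from the hinge axis, with four brass spring probes whose tips reach 18.5 mm below the plane of hinge and handle, over the four pockets, when the frame is down. Origin at the middle of the hinge axis; its -x runs to the handle, its y along the hinge.
- notebook: Black notebook computer lying base up, 225 x 325 x 27 mm, fixed. Origin at the centre of its underside.
- multimeter: Grey multimeter lying flat, 155 x 76 x 46 mm. Origin at the centre of its underside.
- screwdriver: Black-handled screwdriver lying on the bench, 170 mm long along its x. Origin at its middle, on the bench.
- solvent: White capped bottle, 56 mm diameter, 140 mm tall. Origin at the centre of its underside.
- screw_jar: Clear jar with a white lid, 54 mm diameter, 50 mm tall. Origin at the centre of its underside.
- memory: Green memory module lying flat, 30 x 68 x 5 mm. Origin at the centre of its underside.

How it is judged:
By the outcome, as a careful person would: the job done as asked, in the order asked, and still so for the second after the job is handed in, while the arm keeps its last pose, push and grip.
It also fails if it takes over 67 s, if anything falls off the work surface, if the arm or the gripper's body presses on something with over 40 N, if the wrist force passes 120 N, or if a joint passes its speed limit or range.

## Working session

There is one attempt and no reset: what is moved stays moved. The work goes in short steps, Python scripts to look and compute and a tool call to move; the robot and the scene stay as the last step left them, time stands still between calls to the robot, and variables do not carry over. Pictures are saved under pics/ and viewed, at most 10 in all, crops included, and the job is handed in when it is done.

Besides the shell and the picture viewer there is one more tool, called after "Request:" as a command line: name --argument value ..., lists and objects as JSON in quotes. send_rows: Moves the arm, as the interface text tells. Its arguments: {"type":"object","properties":{"motion":{"type":"array"},"squeeze":{"type":"number"}},"required":["motion"]}

```bash
mkdir -p pics; ls; cat > h.py <<'E'
from station import *
import numpy as np, cv2
from scipy.spatial.transform import Rotation as Ro
def cam(n):
    c=camera(n); c['K']=np.array([[c['fx'],0,c['cx']],[0,c['fy'],c['cy']],[0,0,1.]])
    c['R']=cv2.Rodrigues(np.array(c['rvec'],float))[0]; c['t']=np.array(c['tvec'],float).ravel(); c['d']=np.array(c['dist'],float)
    c['o']=-c['R'].T@c['t']; return c
def ray(c,uv):
    p=cv2.undistortPoints(np.array(uv,float).reshape(-1,1,2),c['K'],c['d']).reshape(-1,2)
    return np.c_[p,np.ones(len(p))]@c['R']
def onz(c,uv,z):
    r=ray(c,uv); return c['o']+r*((z-c['o'][2])/r[:,2])[:,None]
def dep(c,uv):
    uv=np.array(uv).reshape(-1,2); r=ray(c,uv)
    return c['o']+r*np.array([c['depth'][int(round(v)),int(round(u))] for u,v in uv])[:,None]
def cloud(c):
    v,u=np.mgrid[0:400,0:640]; r=ray(c,np.c_[u.ravel(),v.ravel()])
    P=c['o']+r*c['depth'].reshape(-1,1); P[c['depth'].ravel()==0]=np.nan; return P.reshape(400,640,3)
def save(c,n): cv2.imwrite('pics/'+n+'.png',c['pixels'][:,:,::-1])
E
python3 - <<'E'
from h import *
for n in('scene','top','wrist'):
    c=cam(n); save(c,n+'0'); np.savez('pics/'+n+'0.npz',**{k:c[k] for k in c}); print(n,c['o'].round(3),c['R'][2].round(2),c['fx'])
o=get_obs(); print(o)
E
```

```text
pics
scene [1.37  0.617 1.211] [-0.58 -0.42 -0.69] 471.0717158019059
top [0.292 0.003 2.087] [ 0.11 -0.   -0.99] 510.10585116787865
wrist [0.115 0.541 0.384] [ 0.21 -0.07 -0.97] 309.65135092293843
{'time_s': 0.15, 'qpos': array([ 1.17839710e+00,  3.00339064e-01,  1.52141365e+00, -2.64398543e-06,
        1.32069613e+00, -6.66254508e-02]), 'joint_vel': array([-0.00024173, -0.00213337, -0.00134809, -0.00047745, -0.00013251,
       -0.00091819]), 'tau': array([ 1.71133153e-03, -5.31960046e+01, -3.52822888e+01,  7.08348420e-02,
        2.36638676e-02, -9.53233575e-05]), 'ee_pos': array([0.1759671 , 0.52089061, 0.20502959]), 'eef_rot': array([-3.14073819e+00, -5.44463275e-05,  2.81581951e+00]), 'force': array([ 0.10444603,  0.81589257, -0.29683655]), 'moment': array([-0.00176101, -0.00570572,  0.00482323]), 'grip_force': 0.0, 'grip_width': 0.093866453874427}
```

View pics/top0.png

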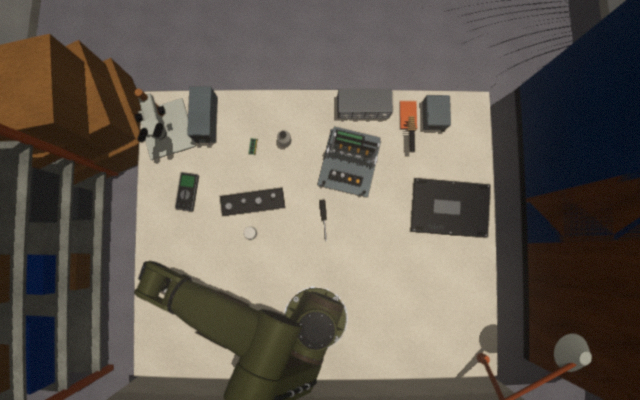

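View pics/scene0.png

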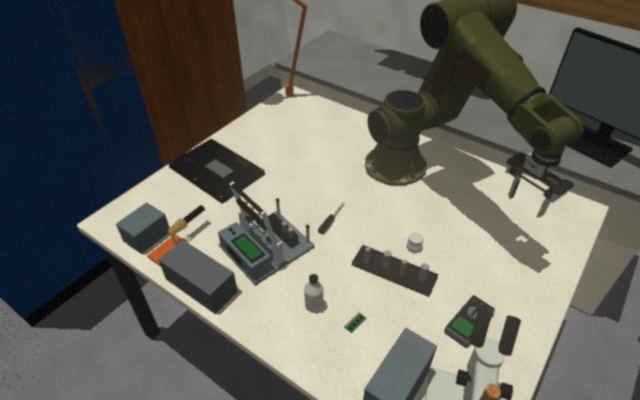

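The top view shows the tray at about (252,201) with cells at (229,206), (243,202), (258,200) and (273,195). The tester is at (350,163) with its pocket row near (347,178). The scene view confirms that the frame is open. These views are coarse, so I'll get rough positions first and then use the wrist camera.

```bash
python3 - <<'E'
from h import *
c=dict(np.load('pics/top0.npz'))
print(onz(c,[[229,206],[243,202],[258,200],[273,195]],0.069).round(3))
print('tray',onz(c,[[220,196],[283,188],[285,208],[222,215]],0.018).round(3))
print('row',onz(c,[[334,174],[360,182]],0.085).round(3))
print('base corners',onz(c,[[318,186],[367,197],[382,136],[333,127]],0.015).round(3))
print(dep(c,[[229,206],[243,202],[258,200],[273,195],[347,178],[310,300]]).round(3))
E
```

```text
[[0.446 0.341 0.069]
 [0.463 0.285 0.069]
 [0.471 0.225 0.069]
 [0.491 0.166 0.069]]
tray [[0.491 0.387 0.018]
 [0.525 0.129 0.018]
 [0.443 0.12  0.018]
 [0.413 0.378 0.018]]
row [[ 0.573 -0.077  0.085]
 [ 0.541 -0.18   0.085]]
base corners [[ 0.533 -0.014  0.015]
 [ 0.488 -0.214  0.015]
 [ 0.743 -0.28   0.015]
 [ 0.78  -0.076  0.015]]
[[ 0.447  0.342  0.063]
 [ 0.463  0.286  0.062]
 [ 0.471  0.225  0.071]
 [ 0.491  0.166  0.069]
 [ 0.566 -0.133  0.017]
 [ 0.098  0.016  0.259]]
```

View pics/wrist0.png

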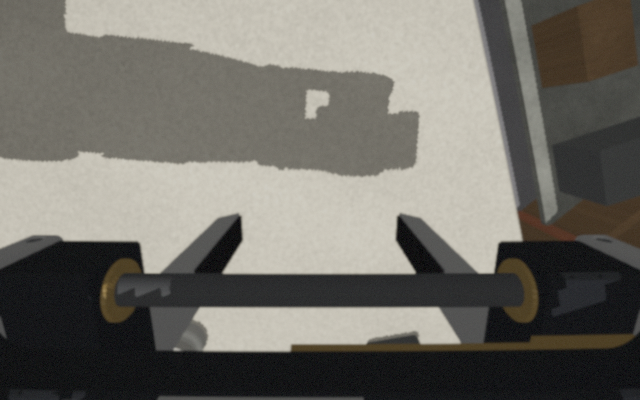

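```bash
cat >> h.py <<'E'
def go(p,rpy=None):
    o=get_obs(); A=Ro.from_euler('xyz',o['eef_rot']); d=A.inv().apply(np.array(p)-o['ee_pos'])/.03
    w=np.zeros(3) if rpy is None else (A.inv()*Ro.from_euler('xyz',rpy)).as_rotvec()/.12
    print('shift',d.round(2),'turn',w.round(2))
E
python3 - <<'E'
from h import *
go([.56,.22,.30],[np.pi,0,2.889])
E
```

```text
shift [-15.34  -5.41  -3.16] turn [-0.01 -0.   -0.61]
```

Request:
send_rows --motion '[[[-1,-0.2,-0.8],[0,0,-0.3],1],[[-1,-0.2,-0.8],[0,0,-0.3],1],[[-1,-0.3,-0.8],[0,0,0],1],[[-1,-0.3,-0.8],[0,0,0],1],[[-1,-0.35,0],[0,0,0],1],[[-1,-0.4,0],[0,0,0],1],[[-1,-0.4,0],[0,0,0],1],[[-1,-0.4,0],[0,0,0],1],[[-1,-0.4,0],[0,0,0],1],[[-1,-0.4,0],[0,0,0],1],[[-1,-0.4,0],[0,0,0],1],[[-1,-0.4,0],[0,0,0],1]]'

```text
time_s: 1.35
ee_pos: [0.4926, 0.3063, 0.3012]
eef_rot: [-3.141, -0.0, 2.888]
force: [-0.2, 0.8, -0.8]
grip_width: 0.0939
grip_force: 0.0
```

Request:
send_rows --motion '[[[-1,-0.4,0],[0,0,0],1],[[-1,-0.4,0],[0,0,0],1],[[-1,-0.45,0],[0,0,0],1],[[-0.4,-0.4,0],[0,0,0],1],[[0,0,0],[0,0,0],1],[[0,0,0],[0,0,0],1]]'

```text
time_s: 1.95
ee_pos: [0.5774, 0.234, 0.3014]
eef_rot: [3.142, -0.0, 2.888]
force: [-0.6, -0.4, -0.3]
grip_width: 0.0937
grip_force: 0.0
```

```bash
python3 - <<'E'
from h import *
c=cam('wrist'); save(c,'w1'); np.savez('pics/w1.npz',**c); o=get_obs(); print(o['ee_pos'],o['eef_rot'],o['time_s'],c['o'])
go([.63,-.06,.35],[np.pi,0,2.889])
E
```

```text
[0.57728826 0.23444764 0.30163084] [ 3.14135304e+00 -3.82996249e-05  2.88847324e+00] 2.0 [0.51533081 0.24991333 0.48061215]
shift [-4.16 -9.06 -1.61] turn [ 0. -0. -0.]
```

View pics/w1.png

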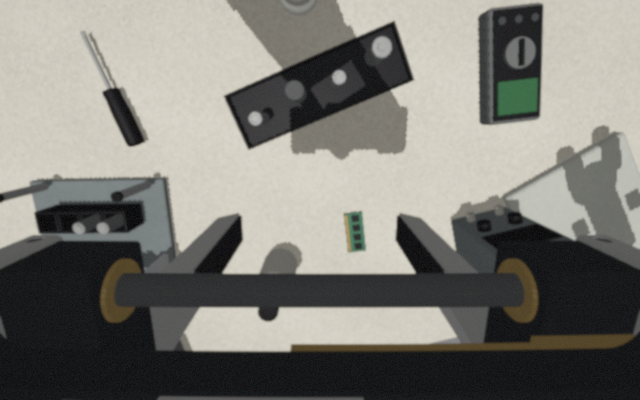

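The wrist view shows tray cells at (255,118), (294,90), (339,77) and (381,47). By size, the slim ones look like (255,118) and (339,77). The tester is at the left edge with loaded cells near (80,228) and (103,228). I'll take the second view nearer the tester.

Request:
send_rows --motion '[[[-0.3,-0.9,-0.4],[0,0,0],1],[[-0.4,-0.9,-0.4],[0,0,0],1],[[-0.4,-0.9,-0.4],[0,0,0],1],[[-0.4,-0.9,-0.4],[0,0,0],1],[[-0.4,-0.9,0],[0,0,0],1],[[-0.4,-0.9,0],[0,0,0],1],[[-0.4,-0.9,0],[0,0,0],1],[[-0.4,-0.9,0],[0,0,0],1],[[-0.4,-0.9,0],[0,0,0],1],[[-0.4,-0.9,0],[0,0,0],1],[[0,0,0],[0,0,0],1],[[0,0,0],[0,0,0],1]]'

```text
time_s: 3.2
ee_pos: [0.6233, -0.0561, 0.3496]
eef_rot: [3.141, 0.0, 2.888]
force: [0.0, 1.0, 0.3]
grip_width: 0.0939
grip_force: 0.0
```

```bash
python3 - <<'E'
from h import *
c=cam('wrist'); save(c,'w2'); np.savez('pics/w2.npz',**c); o=get_obs(); print(o['ee_pos'],o['eef_rot'],o['time_s'],c['o'])
E
```

```text
[ 0.62328764 -0.05563484  0.34969471] [3.14132298e+00 2.03451302e-04 2.88887229e+00] 3.25 [ 0.56106313 -0.04026027  0.52874908]
```

View pics/w2.png

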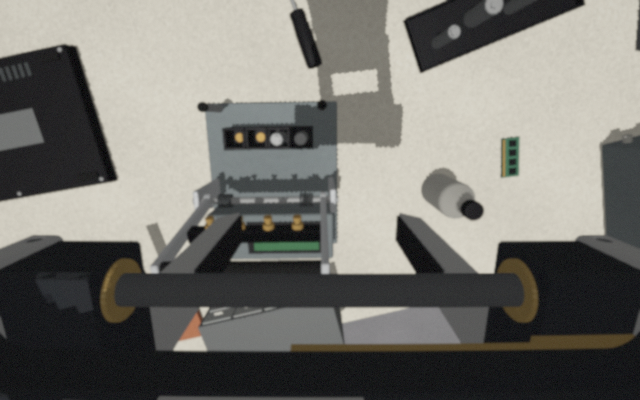

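View B shows pockets in a row at v≈138. Brass contacts at (238,137) and (260,137) mark the two empty pockets on the −y side. Grey cells are at (276,139) and (301,138). Now I'll measure with the depth data and by triangulating across the two views.

```bash
cat > m.py <<'E'
from h import *
C={n:dict(np.load(f'pics/{n}.npz')) for n in('w1','w2')}
for n,c in C.items():
    P=cloud(c); print(n)
    m=((P[...,2]>.055)&(P[...,2]<.1)&(P[...,0]<.64)&(P[...,0]>.38)&(np.arange(400)[:,None]<215)).astype(np.uint8)
    k,l,s,cc=cv2.connectedComponentsWithStats(m)
    for i in range(1,k):
        if s[i,4]<25: continue
        q=P[l==i]; z=np.percentile(q[:,2],80); t=(l==i)&(P[...,2]>z-.008); ct=cc[i]
        vv,uu=np.nonzero(t); (u,v),r=cv2.minEnclosingCircle(np.c_[uu,vv].astype(np.float32))
        print(s[i,4],'top px',(round(u,1),round(v,1)),'r',round(r,1),'z',z.round(4),'med',np.median(P[t],0).round(4),'diam',(2*r/c['fx']*(c['o'][2]-z)).round(4), 'onz',onz(c,[[u,v]],.069)[0].round(4))
E
python3 m.py
python3 - <<'E'
import cv2,numpy as np
a=cv2.imread('pics/w2.png')[90:220,180:350]; a=cv2.resize(a,None,fx=4.5,fy=4.5,interpolation=cv2.INTER_CUBIC)
a=np.clip(a*1.8,0,255).astype('uint8')
cv2.imwrite('pics/w2c.png',a)
E
```

```text
w1
387 top px (380.5, 47.2) r 11.1 z 0.0689 med [0.4511 0.3463 0.068 ] diam 0.0296 onz [0.4508 0.3457 0.069 ]
184 top px (338.5, 77.4) r 7.8 z 0.0687 med [0.4722 0.2869 0.068 ] diam 0.0207 onz [0.4725 0.2869 0.069 ]
340 top px (293.6, 90.3) r 10.6 z 0.0689 med [0.4729 0.228  0.0681] diam 0.0283 onz [0.4734 0.2279 0.069 ]
178 top px (254.8, 118.3) r 7.4 z 0.069 med [0.4943 0.1697 0.068 ] diam 0.0196 onz [0.4943 0.1698 0.069 ]
244 top px (117.0, 196.0) r 7.1 z 0.092 med [ 0.5447 -0.0305  0.0917] diam 0.0178 onz [ 0.5458 -0.0459  0.069 ]
201 top px (5.5, 197.5) r 7.1 z 0.0835 med [ 0.5064 -0.1863  0.0828] diam 0.0182 onz [ 0.5078 -0.2018  0.069 ]
315 top px (80.0, 213.0) r 46.0 z 0.0581 med [ 0.5559 -0.1161  0.0573] diam 0.1256 onz [ 0.5555 -0.107   0.069 ]
w2
325 top px (492.0, 6.5) r 11.1 z 0.0686 med [0.4753 0.2246 0.0678] diam 0.033 onz [0.4754 0.2249 0.069 ]
204 top px (452.5, 31.5) r 7.9 z 0.0688 med [0.4939 0.1678 0.0679] diam 0.0235 onz [0.4936 0.1672 0.069 ]
90 top px (321.0, 104.8) r 5.2 z 0.0928 med [ 0.5446 -0.0326  0.0921] diam 0.0148 onz [ 0.5435 -0.0321  0.069 ]
152 top px (202.3, 106.4) r 5.9 z 0.0921 med [ 0.5054 -0.1899  0.0918] diam 0.0166 onz [ 0.5026 -0.198   0.069 ]
1193 top px (287.9, 138.5) r 18.1 z 0.0827 med [ 0.5775 -0.0979  0.0843] diam 0.0521 onz [ 0.5777 -0.0911  0.069 ]
127 top px (205.5, 193.0) r 8.5 z 0.0936 med [ 0.6205 -0.229   0.094 ] diam 0.0239 onz [ 0.6253 -0.2357  0.069 ]
```

View pics/w2c.png

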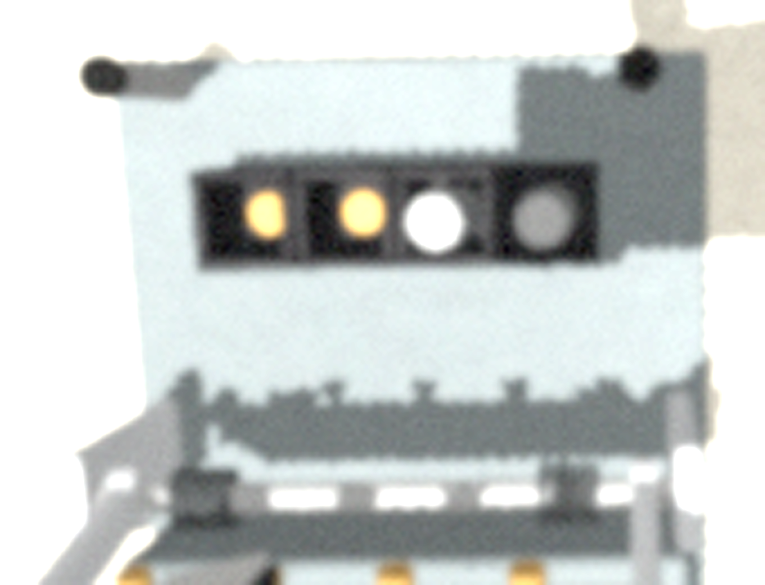

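```bash
cat > m2.py <<'E'
from h import *
C={n:dict(np.load(f'pics/{n}.npz')) for n in('w1','w2')}
def tri(a,b):
    r=[ray(C['w1'],[a])[0],ray(C['w2'],[b])[0]]; r=[x/np.linalg.norm(x) for x in r]; o=[C['w1']['o'],C['w2']['o']]
    A=sum(np.eye(3)-np.outer(x,x) for x in r); B=sum((np.eye(3)-np.outer(x,x))@p for x,p in zip(r,o)); return np.linalg.solve(A,B)
print('cellA',tri((254.8,118.3),(452.5,31.5)).round(4),'fat',tri((293.6,90.3),(492,6.5)).round(4),'post+',tri((117,196),(321,104.8)).round(4))
def circ(c,u0,v0,u1,v1,lo):
    g=cv2.cvtColor(c['pixels'],cv2.COLOR_RGB2GRAY)[v0:v1,u0:u1]; k,l,s,cc=cv2.connectedComponentsWithStats((g>lo).astype(np.uint8)); i=1+np.argmax(s[1:,4]); return cc[i]+[u0,v0],s[i]
c=C['w2']; g=cv2.cvtColor(c['pixels'],cv2.COLOR_RGB2GRAY)
m=np.zeros_like(g); m[118:158,212:322]=(g[118:158,212:322]<50)
k,l,s,cc=cv2.connectedComponentsWithStats(m); i=1+np.argmax(s[1:,4]); cnt,_=cv2.findContours((l==i).astype(np.uint8),cv2.RETR_EXTERNAL,cv2.CHAIN_APPROX_NONE)
p=cv2.undistortPoints(cnt[0].astype(float).reshape(-1,1,2),c['K'],c['d']); W=onz(c,cnt[0].reshape(-1,2),.058)[:,:2]
r=cv2.minAreaRect((W*1000).astype(np.float32)); print('row rect mm',r)
print('loaded onz .085',onz(c,[circ(c,268,130,288,150,90)[0]],.085).round(4),circ(c,268,130,288,150,90),circ(c,292,128,312,148,60),onz(c,[circ(c,292,128,312,148,60)[0]],.085).round(4))
print('wells floor',onz(c,[[238.7,137.3],[260.5,137.1]],.020).round(4))
P=cloud(c); q=P[100:180,200:330].reshape(-1,3); q=q[(abs(q[:,2]-.058)<.003)]; print('wall tops',len(q),np.median(q[:,2]))
r=cv2.minAreaRect((q[:,:2]*1000).astype(np.float32)); print(r)
E
python3 m2.py
```

```text
cellA [0.4935 0.169  0.0652] fat [0.4737 0.2277 0.0641] post+ [ 0.5443 -0.0324  0.0878]
row rect mm ((560.8826904296875, -149.9932861328125), (71.77645111083984, 29.731412887573242), 75.44047546386719)
loaded onz .085 [[ 0.5733 -0.1057  0.085 ]] (array([276.02702703, 138.86486486]), array([  1,   2,  15,  14, 148], dtype=int32)) (array([300.171875 , 138.2734375]), array([  2,   4,  13,  13, 128], dtype=int32)) [[ 0.5811 -0.0724  0.085 ]]
wells floor [[ 0.5575 -0.1734  0.02  ]
 [ 0.5661 -0.139   0.02  ]]
wall tops 916 0.057891349096400424
((551.7858276367188, -124.0674057006836), (146.12875366210938, 67.82460021972656), 76.32156372070312)
```

```bash
python3 - <<'E'
from h import *
go([.494,.1685,.13],[np.pi,0,2.895])
E
```

```text
shift [6.04 6.15 7.32] turn [ 0.    0.   -0.05]
```

Request:
send_rows --motion '[[[0.5,0.8,0.0],[0,0,-0.05],-0.15],[[0.6,0.8,0.1],[0,0,0],-0.15],[[0.7,0.8,0.5],[0,0,0],-0.15],[[0.7,0.8,0.9],[0,0,0],-0.15],[[0.7,0.8,1],[0,0,0],-0.15],[[0.7,0.7,1],[0,0,0],-0.15],[[0.7,0.6,1],[0,0,0],-0.15],[[0.7,0.5,1],[0,0,0],-0.15],[[0.5,0.3,1],[0,0,0],-0.15],[[0.24,0.05,0.8],[0,0,0],-0.15],[[0,0,0],[0,0,0],-0.15],[[0,0,0],[0,0,0],-0.15]]'

```text
time_s: 4.45
ee_pos: [0.4934, 0.1671, 0.1316]
eef_rot: [3.141, 0.001, 2.895]
force: [0.5, -0.2, 1.1]
grip_width: 0.04
grip_force: 0.0
```

```bash
python3 - <<'E'
from h import *
c=cam('wrist'); np.savez('pics/w3.npz',**c); save(c,'w3'); o=get_obs(); print(o['ee_pos'],o['eef_rot'],o['time_s'],o['grip_width'])
P=cloud(c)
m=(abs(P[...,2]-.067)<.006)&(P[...,0]<.53)
k,l,s,cc=cv2.connectedComponentsWithStats(m.astype(np.uint8))
for i in range(1,k):
    if s[i,4]>100: print(s[i],np.median(P[l==i],0).round(4), (P[l==i].min(0)+P[l==i].max(0)).round(4)/2)
go([.494,.1685,.046],[np.pi,0,2.895])
E
```

```text
[0.49389734 0.1668687  0.13205443] [3.14058943e+00 1.89546173e-03 2.89453263e+00] 4.5 0.039899620964964355
[ 513   73   39   36 1081] [0.45   0.3447 0.0679] [0.4503  0.34695 0.06585]
[447 125  26  24 480] [0.4713 0.2856 0.0679] [0.47185 0.2871  0.0659 ]
[370 140  34  34 864] [0.4722 0.2274 0.068 ] [0.47285 0.22805 0.0661 ]
[311 187  22  24 405] [0.493  0.1694 0.068 ] [0.49385 0.16935 0.06575]
shift [0.02 0.05 2.87] turn [ 0.01  0.02 -0.  ]
```

View pics/w3.png

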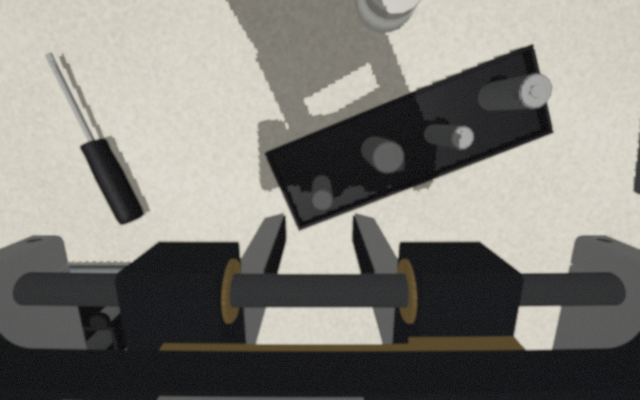

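The cell under the gripper is at (322,199), between the fingertips at (272,215) and (365,215). The positions agree, so I'll descend and grip.

Request:
send_rows --motion '[[[0.03,0.07,0.6],[0,0,0],-0.15],[[0,0,0.6],[0,0,0],-0.15],[[0,0,0.6],[0,0,0],-0.15],[[0,0,0.5],[0,0,0],-0.15],[[0,0,0.4],[0,0,0],-0.15],[[0,0,0.17],[0,0,0],-0.15],[[0,0,0],[0,0,0],-0.4],[[0,0,0],[0,0,0],-0.6],[[0,0,0],[0,0,0],-0.8],[[0,0,0],[0,0,0],-0.9],[[0,0,0],[0,0,0],-0.9],[[0,0,0],[0,0,0],-0.9]]' --squeeze 20

```text
time_s: 5.7
ee_pos: [0.4933, 0.1687, 0.0449]
eef_rot: [3.141, 0.001, 2.894]
force: [0.4, -0.2, 6.5]
grip_width: 0.0181
grip_force: 20.0
```

Request:
send_rows --motion '[[[0,0,-0.3],[0,0,0],-0.9],[[0,0,-0.6],[0,0,0],-0.9],[[0,0,-0.9],[0,0,0],-0.9],[[0,0,-0.9],[0,0,0],-0.9],[[0,0,-0.8],[0,0,0],-0.9],[[0,0,-0.4],[0,0,0],-0.9],[[0,0,0],[0,0,0],-0.9]]'

```text
time_s: 6.4
ee_pos: [0.4933, 0.1687, 0.1627]
eef_rot: [3.14, 0.002, 2.894]
force: [-1.0, -1.0, -0.7]
grip_width: 0.018
grip_force: 20.0
```

```bash
python3 - <<'E'
from h import *
o=get_obs(); print(o['ee_pos'],o['eef_rot'],o['time_s'],o['grip_width'],o['grip_force'],o['force'])
go([.5658,-.139,.155],[np.pi,0,2.897])
E
```

```text
[0.493349   0.16871362 0.16272166] [3.14041187e+00 2.11865592e-03 2.89374880e+00] 6.4 0.01796674705708326 19.954661428928375 [-1.01920896 -0.95097951 -0.72919438]
shift [-4.86 -9.35  0.26] turn [ 0.01  0.02 -0.03]
```

Request:
send_rows --motion '[[[-0.2,-0.4,0],[0,0.02,-0.03],-0.9],[[-0.4,-0.8,0],[0,0,0],-0.9],[[-0.5,-1,0],[0,0,0],-0.9],[[-0.5,-1,0],[0,0,0],-0.9],[[-0.5,-1,0],[0,0,0],-0.9],[[-0.5,-1,0],[0,0,0],-0.9],[[-0.5,-1,0],[0,0,0],-0.9],[[-0.5,-1,0],[0,0,0],-0.9],[[-0.5,-0.95,0],[0,0,0],-0.9],[[-0.5,-0.7,0],[0,0,0],-0.9],[[-0.5,-0.4,0],[0,0,0],-0.9],[[-0.26,-0.1,0],[0,0,0],-0.9]]'

```text
time_s: 7.6
ee_pos: [0.5809, -0.1437, 0.1592]
eef_rot: [3.142, -0.005, 2.896]
force: [-0.3, 1.2, -1.4]
grip_width: 0.0181
grip_force: 20.0
```

Request:
send_rows --motion '[[[0,0,0.2],[0,0,0],-0.9],[[0,0,0],[0,0,0],-0.9],[[0,0,0],[0,0,0],-0.9]]'

```text
time_s: 7.9
ee_pos: [0.5806, -0.1415, 0.1545]
eef_rot: [3.141, -0.003, 2.898]
force: [-0.7, -0.2, -0.4]
grip_width: 0.0181
grip_force: 20.0
```

```bash
python3 - <<'E'
from h import *
c=cam('wrist'); np.savez('pics/w4.npz',**c); o=get_obs(); print(o['ee_pos'],o['eef_rot'],o['time_s'],o['grip_width'])
a=cv2.resize(c['pixels'][100:300,200:440,::-1],None,fx=3,fy=3,interpolation=cv2.INTER_CUBIC); cv2.imwrite('pics/w4c.png',np.clip(a*1.7,0,255).astype('uint8'))
go([.5658,-.139,.155],[np.pi,0,2.897])
E
```

```text
[ 0.58076875 -0.14167588  0.15490526] [ 3.14154007e+00 -2.66769279e-03  2.89828016e+00] 7.95 0.018044210590057848
shift [ 0.51 -0.03 -0.  ] turn [ 0.   -0.02  0.01]
```

View pics/w4c.png

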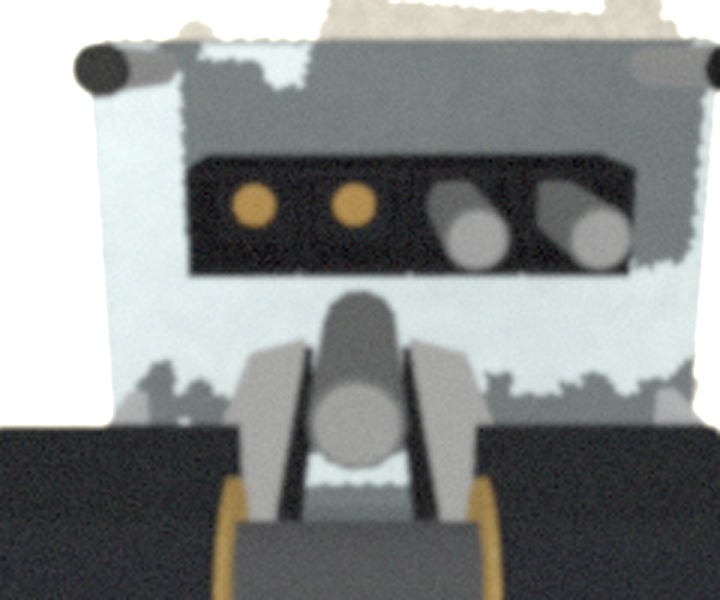

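The crop shows the two empty pockets' brass contacts, centred at crop (255,205) and (354,205), which is full-frame (285,168.3) and (318,168.3). The held cell stands upright between the fingers with its top at full-frame (319,241.7). I'll compute the relative offset.

```bash
python3 - <<'E'
from h import *
c=dict(np.load('pics/w4.npz'))
def brass():
    h=cv2.cvtColor(c['pixels'],cv2.COLOR_RGB2HSV); m=cv2.inRange(h,(8,90,60),(30,255,255)); m[:140]=0;m[200:]=0
    k,l,s,cc=cv2.connectedComponentsWithStats(m); return [cc[i] for i in range(1,k) if s[i,4]>60]
b=brass(); print(b, onz(c,b,.02).round(4)); print('dep',dep(c,b).round(4))
u=[(319,241.7)]; print('held',onz(c,u,.179).round(4),dep(c,u).round(4))
P=cloud(c); m=(abs(P[...,2]-.178)<.006); m[:,:300]=0; m[:,340:]=0; k,l,s,cc=cv2.connectedComponentsWithStats(m.astype(np.uint8))
for i in range(1,k):
    if s[i,4]>100: print(s[i],cc[i],np.median(P[l==i],0).round(4))
lo=[(200+477/3,100+239/3),(200+599/3,100+238/3)]; print('loaded',onz(c,lo,.085).round(4))
# wall top corners: left-bottom, right-bottom, left-top
print('row corners',onz(c,[(200+190/3,100+274/3),(200+630/3,100+272/3),(200+190/3,100+165/3),(200+634/3,100+165/3)],.058).round(4))
E
```

```text
[array([284.41212121, 167.82424242]), array([317.66060606, 167.6       ])] [[ 0.5572 -0.172   0.02  ]
 [ 0.5652 -0.139   0.02  ]]
dep [[ 0.5572 -0.172   0.0199]
 [ 0.565  -0.1389  0.0213]]
held [[ 0.5806 -0.1415  0.179 ]] [[ 0.5809 -0.1416  0.1783]]
[ 300  222   40   35 1008] [318.72916667 239.08531746] [ 0.5794 -0.1416  0.1775]
loaded [[ 0.5734 -0.1059  0.085 ]
 [ 0.5811 -0.0735  0.085 ]]
row corners [[ 0.5689 -0.191   0.058 ]
 [ 0.6005 -0.0605  0.058 ]
 [ 0.5369 -0.1817  0.058 ]
 [ 0.5686 -0.0535  0.058 ]]
```

```bash
python3 - <<'E'
from h import *
go([.5648,-.1405,.105],[np.pi,0,2.897])
E
```

```text
shift [ 0.52 -0.09  1.66] turn [ 0.   -0.02  0.01]
```

Request:
send_rows --motion '[[[0.25,-0.05,0],[0,-0.02,0.01],-0.9],[[0.27,-0.04,0.1],[0,0,0],-0.9],[[0,0,0.5],[0,0,0],-0.9],[[0,0,0.6],[0,0,0],-0.9],[[0,0,0.4],[0,0,0],-0.9],[[0,0,0.06],[0,0,0],-0.9],[[0,0,0],[0,0,0],-0.9],[[0,0,0],[0,0,0],-0.9]]'

```text
time_s: 8.75
ee_pos: [0.5655, -0.1414, 0.106]
eef_rot: [-3.142, 0.001, 2.896]
force: [-0.3, -0.2, -0.1]
grip_width: 0.0179
grip_force: 20.0
```

```bash
python3 - <<'E'
from h import *
print(get_obs()['ee_pos'],get_obs()['eef_rot'],get_obs()['force']);go([.5648,-.1405,.061],[np.pi,0,2.897])
E
```

```text
[ 0.56551789 -0.14139808  0.10600524] [-3.14150107e+00  1.13081691e-03  2.89622159e+00] [-0.3297327  -0.21700258 -0.12882627]
shift [0.03 0.02 1.5 ] turn [-0.    0.01 -0.01]
```

Request:
send_rows --motion '[[[0.03,0.02,0.2],[0,0,0],-0.9],[[0,0,0.3],[0,0,0],-0.9],[[0,0,0.3],[0,0,0],-0.9],[[0,0,0.3],[0,0,0],-0.9],[[0,0,0.2],[0,0,0],-0.9],[[0,0,0.1],[0,0,0],-0.9],[[0,0,0],[0,0,0],-0.9]]'

```text
time_s: 9.45
ee_pos: [0.5644, -0.1405, 0.0627]
eef_rot: [3.142, -0.001, 2.896]
force: [0.1, -0.4, -0.0]
grip_width: 0.0178
grip_force: 20.0
```

Request:
send_rows --motion '[[[0,0,0.04],[0,0,0],-0.9],[[0,0,0.03],[0,0,0],-0.9],[[0,0,0],[0,0,0],-0.9]]'

```text
time_s: 9.75
ee_pos: [0.5645, -0.1405, 0.0612]
eef_rot: [-3.142, 0.0, 2.896]
force: [-0.8, -0.4, -0.6]
grip_width: 0.0181
grip_force: 20.0
```

Request:
send_rows --motion '[[[0,0,0.03],[0,0,0],-0.9],[[0,0,0.03],[0,0,0],-0.9],[[0,0,0],[0,0,0],-0.9]]'

```text
time_s: 10.05
ee_pos: [0.5653, -0.1406, 0.0608]
eef_rot: [3.141, 0.002, 2.896]
force: [-3.3, 2.5, 11.9]
grip_width: 0.018
grip_force: 20.0
```

Request:
send_rows --motion '[[[0,0,-0.03],[0,0,0],-0.9],[[0,0,0],[0,0,0],-0.56],[[0,0,0],[0,0,0],-0.52],[[0,0,0],[0,0,0],-0.52],[[0,0,-0.2],[0,0,0],-0.52],[[0,0,-0.4],[0,0,0],-0.52],[[0,0,-0.6],[0,0,0],-0.52],[[0,0,-0.9],[0,0,0],-0.52],[[0,0,-0.9],[0,0,0],-0.52],[[0,0,-0.6],[0,0,0],-0.3],[[0,0,0],[0,0,0],-0.15]]'

```text
time_s: 11.15
ee_pos: [0.5656, -0.1408, 0.1717]
eef_rot: [-3.141, 0.005, 2.896]
force: [0.7, -0.9, 0.6]
grip_width: 0.0353
grip_force: 0.0
```

```bash
python3 - <<'E'
from h import *
c=cam('wrist'); np.savez('pics/w5.npz',**c); o=get_obs(); print(o['ee_pos'],o['eef_rot'],o['time_s'],o['grip_width'])
a=cv2.resize(c['pixels'][100:300,200:440,::-1],None,fx=3,fy=3,interpolation=cv2.INTER_CUBIC); cv2.imwrite('pics/w5c.png',np.clip(a*1.7,0,255).astype('uint8'))
P=cloud(c); m=(abs(P[...,2]-.083)<.006); k,l,s,cc=cv2.connectedComponentsWithStats(m.astype(np.uint8))
for i in range(1,k):
    if s[i,4]>100: print(s[i],cc[i],np.median(P[l==i],0).round(4),onz(c,[cc[i]],.085).round(4))
go([.472,.2865,.15],[np.pi,0,2.897])
E
```

```text
[ 0.56489772 -0.14064679  0.16956307] [-3.14140717e+00  2.60134557e-03  2.89617205e+00] 11.2 0.03823931615708674
[309 181  21  21 337] [319.20178042 190.98219585] [ 0.5645 -0.1403  0.0841] [[ 0.5643 -0.1402  0.085 ]]
[348 181  22  21 338] [358.39940828 190.55029586] [ 0.5725 -0.1066  0.084 ] [[ 0.5723 -0.1066  0.085 ]]
[386 180  22  21 356] [396.27247191 190.21629213] [ 0.5804 -0.074   0.084 ] [[ 0.5801 -0.0741  0.085 ]]
[ 264  308  111   36 3698] [318.72904273 325.97998918] [ 0.6995 -0.1744  0.0819] [[ 0.6974 -0.1739  0.085 ]]
[104 341  20   8 126] [114.15079365 345.01587302] [ 0.6731 -0.3856  0.0798] [[ 0.6702 -0.3815  0.085 ]]
shift [ 6.46 13.06  0.63] turn [-0.    0.02 -0.01]
```

Request:
send_rows --motion '[[[0.3,0.6,0],[0,0.02,0],-0.15],[[0.5,1,0],[0,0,0],-0.15],[[0.5,1,0],[0,0,0],-0.15],[[0.5,1,0],[0,0,0],-0.15],[[0.5,1,0],[0,0,0],-0.15],[[0.5,1,0],[0,0,0],-0.15],[[0.5,1,0],[0,0,0],-0.15],[[0.5,1,0],[0,0,0],-0.15],[[0.5,1,0],[0,0,0],-0.15],[[0.5,1,0],[0,0,0],-0.15],[[0.5,1,0],[0,0,0],-0.15],[[0.5,1,0],[0,0,0],-0.15]]'

```text
time_s: 12.4
ee_pos: [0.4793, 0.2405, 0.1675]
eef_rot: [-3.141, -0.004, 2.896]
force: [0.4, 0.1, -0.2]
grip_width: 0.0401
grip_force: 0.0
```

Request:
send_rows --motion '[[[0.4,0.9,0.1],[0,0,0],-0.15],[[0.26,0.56,0.2],[0,0,0],-0.15],[[0,0,0.3],[0,0,0],-0.15],[[0,0,0],[0,0,0],-0.15],[[0,0,0],[0,0,0],-0.15]]'

```text
time_s: 12.9
ee_pos: [0.4717, 0.2857, 0.1501]
eef_rot: [-3.141, -0.003, 2.895]
force: [0.6, -0.6, 0.4]
grip_width: 0.0399
grip_force: 0.0
```

```bash
python3 - <<'E'
from h import *
c=cam('wrist'); o=get_obs(); print(o['ee_pos'],o['eef_rot'],o['time_s'],o['grip_width'])
P=cloud(c); m=(abs(P[...,2]-.067)<.006); k,l,s,cc=cv2.connectedComponentsWithStats(m.astype(np.uint8))
for i in range(1,k):
    if s[i,4]>100: print(s[i],cc[i],np.median(P[l==i],0).round(4),onz(c,[cc[i]],.069).round(4))
go([.472,.2868,.045],[np.pi,0,2.897])
E
```

```text
[0.47190462 0.28575961 0.1505812 ] [-3.14129597e+00 -2.58049007e-03  2.89513216e+00] 12.95 0.039913037111940754
[367 139  32  30 747] [382.68406961 153.36144578] [0.45   0.3465 0.0681] [[0.4499 0.3464 0.069 ]]
[311 183  20  22 349] [320.56446991 193.54727794] [0.4711 0.2873 0.0681] [[0.471  0.2873 0.069 ]]
[242 196  30  30 649] [256.0770416 209.7550077] [0.4718 0.2286 0.068 ] [[0.4714 0.229  0.069 ]]
shift [-0.    0.04  3.52] turn [-0.   -0.02 -0.02]
```

Request:
send_rows --motion '[[[0.02,0.05,0.5],[0,-0.02,-0.02],-0.15],[[0,0,0.7],[0,0,0],-0.15],[[0,0,0.7],[0,0,0],-0.15],[[0,0,0.7],[0,0,0],-0.15],[[0,0,0.5],[0,0,0],-0.15],[[0,0,0.3],[0,0,0],-0.15],[[0,0,0.1],[0,0,0],-0.4],[[0,0,0],[0,0,0],-0.6],[[0,0,0],[0,0,0],-0.8],[[0,0,0],[0,0,0],-0.9],[[0,0,0],[0,0,0],-0.9],[[0,0,0],[0,0,0],-0.9]]' --squeeze 20

```text
time_s: 14.15
ee_pos: [0.4718, 0.2884, 0.0463]
eef_rot: [3.141, 0.001, 2.899]
force: [0.4, -1.1, 6.3]
grip_width: 0.0181
grip_force: 20.0
```

Request:
send_rows --motion '[[[0,0,-0.3],[0,0,0],-0.9],[[0,0,-0.6],[0,0,0],-0.9],[[0,0,-0.9],[0,0,0],-0.9],[[0,0,-0.9],[0,0,0],-0.9],[[0,0,-0.8],[0,0,0],-0.9],[[0,0,-0.4],[0,0,0],-0.9],[[0,0,0],[0,0,0],-0.9]]'

```text
time_s: 14.85
ee_pos: [0.4718, 0.2885, 0.1641]
eef_rot: [3.14, 0.002, 2.899]
force: [0.3, -0.2, -1.4]
grip_width: 0.0179
grip_force: 20.0
```

```bash
python3 - <<'E'
from h import *
o=get_obs(); print(o['ee_pos'],o['eef_rot'],o['time_s'],o['grip_width'],o['grip_force'],o['force'])
go([.5568,-.1732,.155],[np.pi,0,2.897])
E
```

```text
[0.47182613 0.28853454 0.16409475] [3.13988137e+00 1.86121652e-03 2.89865447e+00] 14.85 0.01793438094768358 19.9704310297966 [ 0.28151414 -0.17222249 -1.35816081]
shift [ -6.45 -14.26   0.29] turn [0.01 0.02 0.01]
```

Request:
send_rows --motion '[[[-0.2,-0.5,0],[0,0.02,0.01],-0.9],[[-0.45,-1,0],[0,0,0],-0.9],[[-0.45,-1,0],[0,0,0],-0.9],[[-0.45,-1,0],[0,0,0],-0.9],[[-0.45,-1,0],[0,0,0],-0.9],[[-0.45,-1,0],[0,0,0],-0.9],[[-0.45,-1,0],[0,0,0],-0.9],[[-0.45,-1,0],[0,0,0],-0.9],[[-0.45,-1,0],[0,0,0],-0.9],[[-0.45,-1,0],[0,0,0],-0.9],[[-0.45,-1,0],[0,0,0],-0.9],[[-0.45,-1,0],[0,0,0],-0.9]]'

```text
time_s: 16.05
ee_pos: [0.5369, -0.086, 0.1607]
eef_rot: [-3.141, -0.005, 2.897]
force: [1.4, 0.3, 0.4]
grip_width: 0.0177
grip_force: 20.0
```

Request:
send_rows --motion '[[[-0.4,-0.9,0],[0,0,0],-0.9],[[-0.4,-0.8,0],[0,0,0],-0.9],[[-0.3,-0.6,0],[0,0,0],-0.9],[[-0.15,-0.36,0],[0,0,0],-0.9],[[0,-0.1,0.15],[0,0,0],-0.9],[[0,0,0.15],[0,0,0],-0.9],[[0,0,0],[0,0,0],-0.9]]'

```text
time_s: 16.75
ee_pos: [0.5537, -0.1724, 0.1521]
eef_rot: [3.141, -0.004, 2.898]
force: [-0.4, 0.9, -0.1]
grip_width: 0.0181
grip_force: 20.0
```

```bash
python3 - <<'E'
from h import *
c=cam('wrist'); o=get_obs(); print(o['ee_pos'],o['eef_rot'],o['time_s'],o['grip_width'])
h=cv2.cvtColor(c['pixels'],cv2.COLOR_RGB2HSV); m=cv2.inRange(h,(8,90,60),(30,255,255)); m[:140]=0
k,l,s,cc=cv2.connectedComponentsWithStats(m)
for i in range(1,k):
    if s[i,4]>40: print(s[i],onz(c,[cc[i]],.02).round(4))
P=cloud(c)
for z in(.084,.177):
  m=(abs(P[...,2]-z)<.006); k,l,s,cc=cv2.connectedComponentsWithStats(m.astype(np.uint8))
  for i in range(1,k):
    if s[i,4]>100: print(z,s[i],np.median(P[l==i],0).round(4),onz(c,[cc[i]],z+.001).round(4))
go([.5568,-.1735,.105],[np.pi,0,2.897])
E
```

```text
[ 0.55395635 -0.17240003  0.15263003] [ 3.14140565 -0.00345142  2.8982833 ] 16.8 0.01809813982256933
[313 181  15  14 164] [[ 0.5583 -0.1723  0.02  ]]
[271 259  11  65 458] [[ 0.6626 -0.2496  0.02  ]]
[356 259  12  65 471] [[ 0.686  -0.1551  0.02  ]]
[ 109  337  362   15 3176] [[ 0.7426 -0.2159  0.02  ]]
0.084 [349 191  22  23 389] [ 0.5643 -0.1406  0.084 ] [[ 0.564  -0.1407  0.085 ]]
0.084 [390 190  23  23 400] [ 0.5722 -0.1068  0.0841] [[ 0.5721 -0.107   0.085 ]]
0.084 [430 191  24  22 413] [ 0.5805 -0.074   0.084 ] [[ 0.5802 -0.0744  0.085 ]]
0.084 [ 288  317   62   27 1455] [ 0.6786 -0.2035  0.0799] [[ 0.6749 -0.2027  0.085 ]]
0.084 [465 318  14  32 305] [ 0.7134 -0.0645  0.0799] [[ 0.7094 -0.0663  0.085 ]]
0.177 [ 278  223   82   34 1287] [ 0.5506 -0.1725  0.174 ] [[ 0.55   -0.1717  0.178 ]]
shift [-0.11 -0.01  1.59] turn [ 0.   -0.03  0.01]
```

Request:
send_rows --motion '[[[-0.06,-0.01,0.1],[0,-0.03,0.01],-0.9],[[-0.06,0,0.3],[0,0,0],-0.9],[[0,0,0.5],[0,0,0],-0.9],[[0,0,0.4],[0,0,0],-0.9],[[0,0,0.2],[0,0,0],-0.9],[[0,0,0],[0,0,0],-0.9],[[0,0,0],[0,0,0],-0.9]]'

```text
time_s: 17.5
ee_pos: [0.5579, -0.1745, 0.1085]
eef_rot: [-3.141, 0.002, 2.896]
force: [-0.2, -0.2, -0.3]
grip_width: 0.0179
grip_force: 20.0
```

```bash
python3 - <<'E'
from h import *
print(get_obs()['ee_pos'],get_obs()['eef_rot'],get_obs()['force']);go([.5573,-.1736,.0623],[np.pi,0,2.897])
E
```

```text
[ 0.55792971 -0.17449316  0.10849442] [-3.14149506e+00  1.61848956e-03  2.89626489e+00] [-0.15654315 -0.21419665 -0.27175063]
shift [0.03 0.02 1.54] turn [-0.    0.01 -0.01]
```

Request:
send_rows --motion '[[[0.02,0.02,0.2],[0,0,0],-0.9],[[0,0,0.3],[0,0,0],-0.9],[[0,0,0.3],[0,0,0],-0.9],[[0,0,0.3],[0,0,0],-0.9],[[0,0,0.2],[0,0,0],-0.9],[[0,0,0.15],[0,0,0],-0.9],[[0,0,0.04],[0,0,0],-0.9],[[0,0,0.03],[0,0,0],-0.9],[[0,0,0],[0,0,0],-0.9]]'

```text
time_s: 18.4
ee_pos: [0.5575, -0.1738, 0.0628]
eef_rot: [-3.142, 0.002, 2.896]
force: [-0.1, 0.5, -1.8]
grip_width: 0.0184
grip_force: 20.0
```

Request:
send_rows --motion '[[[0,0,0.03],[0,0,0],-0.9],[[0,0,0.02],[0,0,0],-0.9],[[0,0,0],[0,0,0],-0.9]]'

```text
time_s: 18.7
ee_pos: [0.558, -0.174, 0.0623]
eef_rot: [-3.141, 0.003, 2.896]
force: [-2.2, 0.5, 8.3]
grip_width: 0.0179
grip_force: 20.0
```

Request:
send_rows --motion '[[[0,0,-0.02],[0,0,0],-0.9],[[0,0,0],[0,0,0],-0.56],[[0,0,0],[0,0,0],-0.54],[[0,0,0],[0,0,0],-0.54],[[0,0,-0.2],[0,0,0],-0.54],[[0,0,-0.4],[0,0,0],-0.54],[[0,0,-0.6],[0,0,0],-0.54],[[0,0,-0.9],[0,0,0],-0.54],[[0,0,-0.9],[0,0,0],-0.54],[[0,0,-0.9],[0,0,0],-0.3],[[0,0,-0.3],[0,0,0],-0.15],[[0,0,0],[0,0,0],-0.15]]'

```text
time_s: 19.9
ee_pos: [0.5576, -0.1738, 0.1891]
eef_rot: [-3.141, 0.004, 2.896]
force: [-0.9, 0.3, -1.8]
grip_width: 0.0391
grip_force: 0.0
```

```bash
python3 - <<'E'
from h import *
c=cam('wrist'); o=get_obs(); print(o['ee_pos'],o['eef_rot'],o['time_s'],o['qpos'])
P=cloud(c); z=.084
m=(abs(P[...,2]-z)<.006); k,l,s,cc=cv2.connectedComponentsWithStats(m.astype(np.uint8))
for i in range(1,k):
    if s[i,4]>100: print(z,s[i],np.median(P[l==i],0).round(4),onz(c,[cc[i]],z+.001).round(4))
E
```

```text
[ 0.55710088 -0.17367916  0.18749689] [-3.14152314e+00  1.37459962e-03  2.89618568e+00] 19.95 [-3.65011638e-01  3.88038809e-01  1.44551147e+00  9.84131011e-05
  1.30666930e+00 -1.69042657e+00]
0.084 [345 177  20  20 306] [ 0.5643 -0.1407  0.084 ] [[ 0.5642 -0.1408  0.085 ]]
0.084 [382 177  21  20 306] [ 0.5725 -0.1068  0.084 ] [[ 0.5723 -0.1069  0.085 ]]
0.084 [418 177  21  20 315] [ 0.5807 -0.0741  0.084 ] [[ 0.5804 -0.0743  0.085 ]]
0.084 [309 178  19  20 299] [ 0.5572 -0.1746  0.084 ] [[ 0.557  -0.1745  0.085 ]]
0.084 [ 286  308   93   36 2844] [ 0.7057 -0.1973  0.0812] [[ 0.7032 -0.1979  0.085 ]]
```

All four cell tops read z≈0.084 m, so they are seated. Next I'll rise, turn a quarter and go over the handle.

Request:
send_rows --motion '[[[0,0,-0.7],[0,0,0.5],0],[[0,0,-1],[0,0,1],0],[[0,0,-1],[0,0,1],0],[[0,0,-1],[0,0,1],0],[[0,0,-1],[0,0,1],0],[[0,0,-1],[0,0,1],0],[[0,0,0],[0,0,1],0],[[0,0,0],[0,0,1],0],[[0,0,0],[0,0,1],0],[[0,0,0],[0,0,1],0],[[0,0,0],[0,0,1],0],[[0,0,0],[0,0,1],0]]'

```text
time_s: 21.15
ee_pos: [0.557, -0.1737, 0.3568]
eef_rot: [-3.14, -0.001, 1.511]
force: [0.3, 0.0, -0.4]
grip_width: 0.0467
grip_force: 0.0
```

```bash
python3 - <<'E'
from h import *
print(get_obs()['ee_pos'],get_obs()['eef_rot'],get_obs()['force']);go([.6792,-.1497,.36],[np.pi,0,1.3285])
E
```

```text
[ 0.55699257 -0.17365168  0.35675602] [-3.14010347e+00 -6.28358087e-04  1.51123086e+00] [ 0.26653812  0.00709376 -0.4003959 ]
shift [ 1.04  4.02 -0.11] turn [-0.01 -0.    1.52]
```

Request:
send_rows --motion '[[[0,0,0],[0,0,0.8],0],[[0,0,0],[0,0,0.72],0],[[0.3,0.5,0],[0,0,0],0],[[0.4,0.9,0],[0,0,0],0],[[0.4,0.9,0],[0,0,0],0],[[0.4,0.9,0],[0,0,0],0],[[0.25,0.56,0],[0,0,0],0],[[0,0,0],[0,0,0],0],[[0,0,0],[0,0,0],0]]'

```text
time_s: 22.05
ee_pos: [0.6789, -0.1492, 0.357]
eef_rot: [-3.14, 0.0, 1.334]
force: [1.1, -0.5, 0.2]
grip_width: 0.0476
grip_force: 0.0
```

```bash
python3 - <<'E'
from h import *
c=cam('wrist'); save(c,'w6'); np.savez('pics/w6.npz',**c); o=get_obs(); print(o['ee_pos'],o['eef_rot'],o['time_s'],o['qpos'])
P=cloud(c); O=np.array([.5699,-.1227]); X=np.array([.971,-.24]); Y=np.array([.24,.971])
q=P[:,:,:].reshape(-1,3); q=q[(q[:,2]>.21)&(q[:,2]<.28)]; t=np.c_[(q[:,:2]-O)@X,(q[:,:2]-O)@Y,q[:,2]]
t=t[(t[:,0]>.06)&(t[:,0]<.16)&(abs(t[:,1])<.1)]
for y in np.arange(-.08,.09,.01):
    s=t[abs(t[:,1]-y)<.005]
    if len(s)>10: s2=s[s[:,2]>np.percentile(s[:,2],95)-.004]; print(round(y,3),len(s),'top z',np.percentile(s[:,2],95).round(4),'x',s2[:,0].mean().round(4),s[:,0].min().round(4),s[:,0].max().round(4))
E
```

```text
[ 0.67854278 -0.14935508  0.35792104] [-3.14148126e+00  6.25936643e-05  1.33355732e+00] 22.1 [-2.69333376e-01  6.27516479e-01  7.09292194e-01 -6.79903382e-05
  1.80489330e+00 -3.21101307e-02]
-0.08 227 top z 0.2601 x 0.113 0.0967 0.1206
-0.07 134 top z 0.2597 x 0.1125 0.1057 0.1186
-0.06 132 top z 0.2601 x 0.1121 0.1057 0.1184
-0.05 136 top z 0.2598 x 0.1124 0.1057 0.1184
-0.04 138 top z 0.26 x 0.112 0.1057 0.1183
-0.03 141 top z 0.2598 x 0.1122 0.1057 0.1182
-0.02 149 top z 0.2601 x 0.1122 0.1057 0.119
-0.01 153 top z 0.2601 x 0.1123 0.1057 0.119
-0.0 160 top z 0.2599 x 0.112 0.1056 0.1188
0.01 160 top z 0.2599 x 0.112 0.1057 0.1187
0.02 157 top z 0.2597 x 0.1119 0.1057 0.1186
0.03 166 top z 0.2599 x 0.1121 0.1057 0.1185
0.04 172 top z 0.2601 x 0.112 0.1056 0.1183
0.05 162 top z 0.2601 x 0.1119 0.1056 0.1183
0.06 178 top z 0.2596 x 0.112 0.1056 0.1181
0.07 170 top z 0.26 x 0.1119 0.1056 0.118
0.08 273 top z 0.2606 x 0.112 0.0964 0.1205
```

View pics/w6.png

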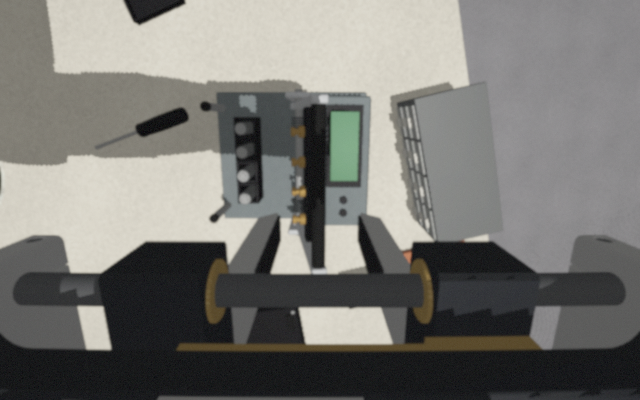

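The wrist view shows the handle bar running from (318,100) to (318,265). Its measured axis is at tester x = 0.112 m, z = 0.253 m, which matches the given geometry. I'll descend and grip it.

Request:
send_rows --motion '[[[0,0,0.5],[0,0,0.04],0],[[0,0,0.8],[0,0,0],0],[[0,0,0.8],[0,0,0],0],[[0,0,0.8],[0,0,0],0],[[0,0,0.6],[0,0,0],0],[[0,0,0.4],[0,0,0],0],[[0,0,0.2],[0,0,0],0],[[0,0,0],[0,0,0],0]]'

```text
time_s: 22.9
ee_pos: [0.6788, -0.1492, 0.2358]
eef_rot: [3.141, -0.0, 1.329]
force: [0.2, -0.1, 0.1]
grip_width: 0.047
grip_force: 0.0
```

```bash
python3 - <<'E'
from h import *
print(get_obs()['ee_pos'],get_obs()['eef_rot'],get_obs()['force']);go([.6787,-.1496,.234],[np.pi,0,1.3285])
E
```

```text
[ 0.67882096 -0.14924999  0.23581929] [ 3.14061089e+00 -2.92467680e-05  1.32877421e+00] [ 0.22437087 -0.06382159  0.1427093 ]
shift [-0.01 -0.    0.06] turn [ 0.01 -0.    0.  ]
```

Request:
send_rows --motion '[[[0,0,0.06],[0,0,0],-0.3],[[0,0,0],[0,0,0],-0.5],[[0,0,0],[0,0,0],-0.65],[[0,0,0],[0,0,0],-0.8],[[0,0,0],[0,0,0],-0.95],[[0,0,0],[0,0,0],-0.95],[[0,0,0],[0,0,0],-0.95],[[0,0,0],[0,0,0],-0.95]]' --squeeze 35

```text
time_s: 23.7
ee_pos: [0.6789, -0.1491, 0.2342]
eef_rot: [3.141, -0.0, 1.329]
force: [-4.8, 0.6, 2.8]
grip_width: 0.013
grip_force: 35.0
```

```bash
cat > arc.py <<'E'
from h import *
# handle arc, TCP start -> y,z tool steps (tool y = tester x, tool z = down)
O=np.array([.5699,-.1227]); X=np.array([.971,-.24])
o=get_obs(); p=o['ee_pos']; hx=(p[:2]-O)@X; hz=p[2]+.019
f0=np.arctan2(hz-.1,.085-hx); print('pos',p,'x',hx.round(4),'z',hz.round(4),'phi',f0.round(3),'r',np.hypot(hz-.1,.085-hx).round(4),'F',o['force'].round(1),o['grip_width'].round(4),o['eef_rot'])
import sys
fs=[f0]+[float(a) for a in sys.argv[1:]]
pts=np.array([[.085-.155*np.cos(f),.1+.155*np.sin(f)] for f in fs]); pts[0]=[hx,hz]; d=np.diff(pts,axis=0)/.03; d[:,1]*=-1
for f,r in zip(fs[1:],d): print(round(f,2),r.round(2))
E
python3 arc.py 1.7 1.64 1.57 1.5 1.42 1.34 1.26 1.18 1.1 1.02 .94 .86
```

```text
Traceback (most recent call last):
  File "arc.py", line 5, in <module>
    f0=np.arctan2(hz-.1,.085-hx); print('pos',p,'x',hx.round(4),'z',hz.round(4),'phi',f0.round(3),'r',np.hypot(hz-.1,.085-hx).round(4),'F',o['force'].round(1),o['grip_width'].round(4),o['eef_rot'])
                                                                                                                                                               ^^^^^^^^^^^^^^^^^^^^^
AttributeError: 'float' object has no attribute 'round'
```

```bash
sed -i "s/o\['grip_width'\].round(4)/o['grip_width']/" arc.py; python3 arc.py 1.7 1.64 1.57 1.5 1.42 1.34 1.26 1.18 1.1 1.02 .94 .86
```

```text
pos [ 0.67894511 -0.14905825  0.2342091 ] x 0.1122 z 0.2532 phi 1.747 r 0.1556 F [-4.8  0.6  2.8] 0.012991704868465716 [ 3.14078309e+00 -1.01225814e-05  1.32902598e+00]
1.7 [-0.24 -0.02]
1.64 [-0.31 -0.03]
1.57 [-0.36 -0.01]
1.5 [-0.36  0.01]
1.42 [-0.41  0.05]
1.34 [-0.41  0.08]
1.26 [-0.4   0.11]
1.18 [-0.39  0.14]
1.1 [-0.38  0.17]
1.02 [-0.36  0.2 ]
0.94 [-0.34  0.23]
0.86 [-0.32  0.26]
```

Request:
send_rows --motion '[[[0,-0.24,-0.02],[0,0,0],-0.95],[[0,-0.31,-0.03],[0,0,0],-0.95],[[0,-0.36,-0.01],[0,0,0],-0.95],[[0,-0.36,0.01],[0,0,0],-0.95],[[0,-0.41,0.05],[0,0,0],-0.95],[[0,-0.41,0.08],[0,0,0],-0.95],[[0,-0.4,0.11],[0,0,0],-0.95],[[0,-0.39,0.14],[0,0,0],-0.95],[[0,-0.38,0.17],[0,0,0],-0.95],[[0,-0.36,0.2],[0,0,0],-0.95],[[0,-0.34,0.23],[0,0,0],-0.95],[[0,-0.32,0.26],[0,0,0],-0.95]]'

```text
time_s: 24.9
ee_pos: [0.5553, -0.1182, 0.1993]
eef_rot: [3.136, -0.0, 1.329]
force: [6.5, 1.9, 3.7]
grip_width: 0.0128
grip_force: 35.0
```

```bash
python3 arc.py .79 .72 .65 .57 .5 .43 .36 .29 .23 .17 .12 .08
```

```text
pos [ 0.55532179 -0.11823758  0.19934738] x -0.0152 z 0.2183 phi 0.868 r 0.1551 F [6.5 1.9 3.7] 0.012752693518329097 [ 3.13550823e+00 -4.84193582e-04  1.32922331e+00]
0.79 [-0.3   0.27]
0.72 [-0.25  0.26]
0.65 [-0.23  0.28]
0.57 [-0.24  0.34]
0.5 [-0.18  0.31]
0.43 [-0.16  0.32]
0.36 [-0.14  0.33]
0.29 [-0.12  0.34]
0.23 [-0.08  0.3 ]
0.17 [-0.06  0.3 ]
0.12 [-0.04  0.26]
0.08 [-0.02  0.21]
```

Request:
send_rows --motion '[[[0,-0.3,0.27],[0,0,0],-0.95],[[0,-0.25,0.26],[0,0,0],-0.95],[[0,-0.23,0.28],[0,0,0],-0.95],[[0,-0.24,0.34],[0,0,0],-0.95],[[0,-0.18,0.31],[0,0,0],-0.95],[[0,-0.16,0.32],[0,0,0],-0.95],[[0,-0.14,0.33],[0,0,0],-0.95],[[0,-0.12,0.34],[0,0,0],-0.95],[[0,-0.08,0.3],[0,0,0],-0.95],[[0,-0.06,0.3],[0,0,0],-0.95],[[0,-0.04,0.26],[0,0,0],-0.95],[[0,-0.02,0.21],[0,0,0],-0.95]]' --squeeze 45

```text
time_s: 26.1
ee_pos: [0.5018, -0.105, 0.093]
eef_rot: [3.139, -0.0, 1.329]
force: [-4.5, 3.5, 10.2]
grip_width: 0.0128
grip_force: 45.0
```

```bash
python3 arc.py .04 .02 0 -0.01
```

```text
pos [ 0.50181552 -0.1050125   0.09299639] x -0.0704 z 0.112 phi 0.077 r 0.1558 F [-4.5  3.5 10.2] 0.012845543279224296 [ 3.13914565e+00 -4.75802211e-04  1.32918016e+00]
0.04 [0.02 0.19]
0.02 [-0.   0.1]
0.0 [-0.   0.1]
-0.01 [0.   0.05]
```

Request:
send_rows --motion '[[[0,0.01,0.15],[0,0,0],-0.95],[[0,0,0.12],[0,0,0],-0.95],[[0,0,0.1],[0,0,0],-0.95],[[0,0,0],[0,0,0],-0.95],[[0,0,0],[0,0,0],-0.95]]'

```text
time_s: 26.6
ee_pos: [0.501, -0.1048, 0.0816]
eef_rot: [-3.141, -0.001, 1.329]
force: [-11.0, 5.5, 10.2]
grip_width: 0.0126
grip_force: 45.0
```

```bash
python3 arc.py 0
```

```text
pos [ 0.50101267 -0.10481931  0.08160701] x -0.0712 z 0.1006 phi 0.004 r 0.1562 F [-11.    5.5  10.2] 0.012637669974745091 [-3.14067363e+00 -5.07895212e-04  1.32918946e+00]
0.0 [0.04 0.02]
```

Request:
send_rows --motion '[[[0,0.03,0.04],[0,0,0],-0.95],[[0,0,0.03],[0,0,0],-0.95],[[0,0,0],[0,0,0],-0.95],[[0,0,0],[0,0,0],-0.95]]'

```text
time_s: 27.0
ee_pos: [0.5009, -0.1048, 0.0792]
eef_rot: [-3.138, -0.0, 1.329]
force: [-18.3, 6.9, 12.8]
grip_width: 0.0125
grip_force: 45.0
```

```bash
python3 arc.py 0
```

```text
pos [ 0.50090332 -0.1047852   0.07920385] x -0.0713 z 0.0982 phi -0.011 r 0.1563 F [-18.3   6.9  12.8] 0.012520328904577162 [-3.13808144e+00 -4.87342774e-04  1.32927254e+00]
0.0 [ 0.04 -0.06]
```

Request:
send_rows --motion '[[[0,-0.04,0],[0,0,0],-0.95],[[0,-0.03,0],[0,0,0],-0.95],[[0,0,0],[0,0,0],-0.95],[[0,0,0],[0,0,0],-0.95]]'

```text
time_s: 27.4
ee_pos: [0.501, -0.1048, 0.0802]
eef_rot: [3.139, -0.0, 1.329]
force: [-5.6, 4.0, 11.1]
grip_width: 0.0129
grip_force: 45.0
```

```bash
python3 arc.py 0; python3 - <<'E'
from h import *
O=np.array([.5699,-.1227]); X=np.array([.971,-.24]); Y=np.array([.24,.971])
for n in('wrist','scene'):
    c=cam(n); save(c,n+'7'); P=cloud(c); q=P[:].reshape(-1,3); q=q[(q[:,2]>.085)&(q[:,2]<.13)]
    t=np.c_[(q[:,:2]-O)@X,(q[:,:2]-O)@Y,q[:,2]]
    for nm,x0,x1,y0,y1 in(('handle+',-.078,-.062,.03,.075),('handle-',-.078,-.062,-.075,-.03),('bar',-.008,.008,-.07,.07),('arm+',-.05,.05,.078,.086),('arm-',-.05,.05,-.086,-.078),('arm+near',-.06,-.035,.078,.086),('arm+far',.03,.06,.078,.086)):
        s=t[(t[:,0]>x0)&(t[:,0]<x1)&(t[:,1]>y0)&(t[:,1]<y1)]
        if len(s)>5: print(n,nm,len(s),'z top',np.percentile(s[:,2],[50,90]).round(4))
print(get_obs()['force'],get_obs()['moment'])
E
```

```text
pos [ 0.50098793 -0.10484417  0.08023392] x -0.0712 z 0.0992 phi -0.005 r 0.1562 F [-5.6  4.  11.1] 0.012852011269554924 [ 3.13920026e+00 -4.67091221e-04  1.32914324e+00]
0.0 [ 0.04 -0.03]
wrist handle+ 2670 z top [0.1108 0.1121]
wrist handle- 859 z top [0.1108 0.112 ]
wrist bar 5457 z top [0.1146 0.1154]
wrist arm+ 3812 z top [0.1104 0.1121]
wrist arm+near 987 z top [0.112  0.1129]
wrist arm+far 1134 z top [0.1089 0.11  ]
scene handle+ 47 z top [0.109  0.1121]
scene handle- 11 z top [0.1088 0.1112]
scene bar 207 z top [0.112  0.1157]
scene arm+ 54 z top [0.1089 0.1123]
scene arm- 37 z top [0.1074 0.1112]
scene arm+near 15 z top [0.107  0.1125]
scene arm+far 15 z top [0.1069 0.1096]
[-6.52818229  4.32192843 12.1983412 ] [0.64063184 0.90390349 0.03196952]
```

The depth readings put the handle top at about 0.112 m against 0.107 m when fully down, and the arms still slope by about 0.03 rad. The frame is not yet on its stops and the handle slipped slightly in the grip, so I'll grip harder and press on.

Request:
send_rows --motion '[[[0,0,0],[0,0,0],-0.95],[[0,0,0.05],[0,0,0],-0.95],[[0,0,0.05],[0,0,0],-0.95],[[0,0,0.05],[0,0,0],-0.95],[[0,0,0],[0,0,0],-0.95],[[0,0,0],[0,0,0],-0.95]]' --squeeze 60

```text
time_s: 28.1
ee_pos: [0.5009, -0.1048, 0.0759]
eef_rot: [3.139, -0.0, 1.329]
force: [-8.2, 5.6, 15.9]
grip_width: 0.0124
grip_force: 60.0
```

```bash
cat > chk.py <<'E'
from h import *
O=np.array([.5699,-.1227]); X=np.array([.971,-.24]); Y=np.array([.24,.971])
c=cam('wrist'); P=cloud(c); q=P.reshape(-1,3); q=q[(q[:,2]>.085)&(q[:,2]<.13)]
t=np.c_[(q[:,:2]-O)@X,(q[:,:2]-O)@Y,q[:,2]]
for nm,x0,x1,y0,y1 in(('handle+',-.085,-.055,.03,.07),('bar',-.008,.008,-.07,.07),('arm+near',-.06,-.035,.078,.086),('arm+far',.03,.06,.078,.086)):
    s=t[(t[:,0]>x0)&(t[:,0]<x1)&(t[:,1]>y0)&(t[:,1]<y1)]
    if len(s)>5: m=s[s[:,2]>np.percentile(s[:,2],90)-.001]; print(nm,len(s),'z',np.percentile(s[:,2],[50,90]).round(4),'x of top',m[:,0].mean().round(4))
a=t[(abs(t[:,1]-.082)<.004)&(t[:,0]>-.06)&(t[:,0]<.06)&(t[:,2]>.1)]; print('slope',np.polyfit(a[:,0],a[:,2],1))
o=get_obs(); print(o['time_s'],o['force'].round(1),o['moment'].round(2),o['grip_force'])
E
python3 arc.py 0; python3 chk.py
```

```text
pos [ 0.5009263  -0.10477441  0.07590129] x -0.0713 z 0.0949 phi -0.033 r 0.1564 F [-8.2  5.6 15.9] 0.01244231704866169 [ 3.13938988e+00 -4.64251507e-04  1.32919101e+00]
0.0 [ 0.04 -0.17]
handle+ 2349 z [0.1065 0.1078] x of top -0.0709
bar 5552 z [0.1122 0.113 ] x of top -0.0
arm+near 956 z [0.1083 0.1092] x of top -0.0478
arm+far 1237 z [0.1078 0.1087] x of top 0.045
slope [-0.00777221  0.1079466 ]
28.15 [-8.   5.4 15.7] [0.76 1.18 0.01] 60.00490486621857
```

Request:
send_rows --motion '[[[0,0,0.04],[0,0,0],-0.95],[[0,0,0.04],[0,0,0],-0.95],[[0,0,0.02],[0,0,0],-0.95],[[0,0,0],[0,0,0],-0.95],[[0,0,0],[0,0,0],-0.95]]'

```text
time_s: 28.65
ee_pos: [0.501, -0.1048, 0.0736]
eef_rot: [3.139, -0.0, 1.329]
force: [-12.8, 6.5, 24.2]
grip_width: 0.0127
grip_force: 60.0
```

```bash
python3 arc.py 0; python3 chk.py
```

```text
pos [ 0.50095916 -0.10481596  0.07360388] x -0.0712 z 0.0926 phi -0.047 r 0.1564 F [-12.8   6.5  24.2] 0.012703442145483674 [ 3.13919270e+00 -4.19325984e-04  1.32920606e+00]
0.0 [ 0.04 -0.25]
handle+ 2362 z [0.1045 0.1059] x of top -0.0709
bar 5628 z [0.1112 0.1119] x of top -0.0
arm+near 986 z [0.1066 0.1076] x of top -0.0474
arm+far 1278 z [0.1073 0.1083] x of top 0.0455
slope [0.00701134 0.10690254]
28.7 [-13.    6.   24.6] [0.99 2.1  0.06] 60.011109709739685
```

Request:
send_rows --motion '[[[0,-0.02,0.03],[0,0,0],-0.95],[[0,0,0.02],[0,0,0],-0.95],[[0,0,0],[0,0,0],-0.95],[[0,0,0],[0,0,0],-0.95]]'

```text
time_s: 29.1
ee_pos: [0.501, -0.1048, 0.0728]
eef_rot: [3.137, -0.0, 1.329]
force: [-11.6, 6.0, 30.1]
grip_width: 0.0125
grip_force: 60.0
```

```bash
python3 arc.py 0; python3 chk.py
```

```text
pos [ 0.50099549 -0.10483824  0.07283902] x -0.0712 z 0.0918 phi -0.052 r 0.1564 F [-11.6   6.   30.1] 0.012501857173313412 [ 3.13739381e+00 -3.83387449e-04  1.32915229e+00]
0.0 [ 0.04 -0.27]
handle+ 2363 z [0.1038 0.1051] x of top -0.0709
bar 5669 z [0.1108 0.1116] x of top -0.0
arm+near 988 z [0.106 0.107] x of top -0.047
arm+far 1264 z [0.1071 0.1081] x of top 0.0461
slope [0.01245448 0.10653574]
29.15 [-12.1   6.   31. ] [1.   2.04 0.06] 60.01322686672211
```

Request:
send_rows --motion '[[[0,-0.02,-0.02],[0,0,0],-0.95],[[0,0,0],[0,0,0],-0.95],[[0,0,0],[0,0,0],-0.95],[[0,0,0],[0,0,0],-0.95],[[0,0,0],[0,0,0],-0.95],[[0,0,0],[0,0,0],-0.95],[[0,0,0],[0,0,0],-0.95],[[0,0,0],[0,0,0],-0.95]]'

```text
time_s: 29.95
ee_pos: [0.501, -0.1048, 0.0734]
eef_rot: [3.136, -0.0, 1.329]
force: [-7.8, 4.7, 26.6]
grip_width: 0.0124
grip_force: 60.0
```

```bash
python3 arc.py 0; python3 chk.py; python3 - <<'E'
from h import *
c=cam('wrist'); s=cam('scene')
a=c['pixels'][:260,60:580,::-1]; b=cv2.resize(s['pixels'][150:330,180:460,::-1],None,fx=1.857,fy=1.857)
b=np.clip(b*1.4,0,255).astype('uint8'); cv2.imwrite('pics/fin.png',np.vstack([a,b[:, :520] if b.shape[1]>=520 else cv2.resize(b,(520,b.shape[0]))]))
E
```

```text
pos [ 0.50100288 -0.10482083  0.07343949] x -0.0712 z 0.0924 phi -0.048 r 0.1564 F [-7.8  4.7 26.6] 0.012361040656701067 [ 3.13585679e+00 -4.06362759e-04  1.32916942e+00]
0.0 [ 0.04 -0.25]
handle+ 2355 z [0.1043 0.1056] x of top -0.071
bar 5617 z [0.1111 0.1119] x of top 0.0001
arm+near 981 z [0.1065 0.1074] x of top -0.0471
arm+far 1289 z [0.1072 0.1083] x of top 0.0461
slope [0.00818581 0.10681118]
30.0 [-6.7  4.4 26.5] [0.81 1.04 0.02] 60.012529492378235
```

View pics/fin.png

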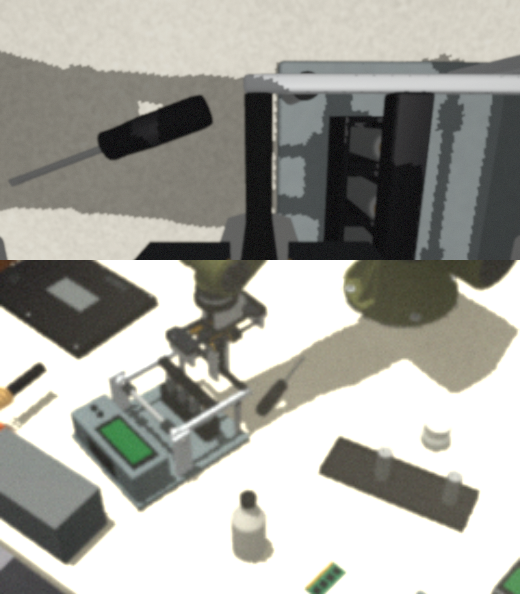

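The final picture shows the frame level over the four cells, with the handle at (258,170) gripped and held on its stops at a steady 26 N. The two fat cells still stand in the tray at (384,463) and (453,488), and nothing else looks moved. I'm handing in.

```bash
python3 -c "
from station import *
print(hand_in())"
```

```text
the job is handed in; nothing more can be done
None
```

Both slim cells stand upright in the two empty pockets, and I handed the job in at about 30 s with the gripper still holding the contact frame down on its stops over all four cells at about 26 N; no verdict came back.

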